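Stop the vacuum pump and vent it through the guard window

ROBOT

A 7-joint arm with a two-finger parallel gripper is mounted at the origin on the work surface. World frame = base frame: x ahead of the robot, y to its left, z up, the work surface at z = 0. Lengths are in m, angles in rad, forces in N, time in s.
With the tool pointing down it reaches from about 0.4 to 0.875 m from the base axis. Payload 6.5 kg.
Tool frame: the origin (TCP) lies midway between the tips of the shut fingers; the grasp point (between the pads) lies 19 mm behind it (r.grip_point_offset is the distance from the TCP to the grasp point, in m); z points along the fingers, y is the line along which they close (so a half turn about z gives the same grasp; the last joint's range is limited). The gripper opens to 85 mm and grips with 20 to 120 N. Pads are 22 mm wide; open, the fingers measure 114 mm over their backs; the gripper's body (76 mm by 85 mm) begins 54 mm behind the grasp point. The pads swing forward as they close: fully open they stand 13 mm farther back than shut.
Start: joints at [-1.193, 0.536, -0.004, 1.538, 0.003, 1.067, -0.071], TCP at [0.279, 0.587, 0.231] pointing down, gripper open.
Joint ranges: [-2.7, 2.7], [-0.37, 2.16], [-1.27, 1.26], [0.24, 2.4], [-1.31, 4.45], [0.19, 1.91], [-2.76, 2.76]. Speed limits (rad/s): [2.39, 2.39, 3.14, 3.14, 3.14, 3.14, 3.14].

INTERFACE

Orientations are given as a unit quaternion [w, x, y, z].
In Python, from rig import r gives the robot as it stands.
- The arm moves only by the tool send_rows, never from a script. Its argument "series" is a list of rows, each an object of numbers: "x", "y", "z": the shift along the world's x, y, z in m; "ax", "ay", "az": the turn, a rotation vector about the world's x, y, z in degrees. A call has exactly 5 rows; each row shifts and turns the commanded pose from where the row before left it; what a row does not reach is not made up. A row lasts 1/8 s, in which the tool goes at most 62.5 mm and 10.7 degrees, less where a joint would pass 70% of its speed; a pose out of reach is approached as far as the arm can. A call is refused whole if a number of a shift passes 0.0625 or a number of a turn 10.7, either way. A call with a gripper value outside its range is refused whole. "fingers" is the opening, from 0 (shut) to 1 (fully open), set as the call begins (left out, the last holds). The fingers move at their own pace and stop on an object; "newtons" is the grip in N (left out, the last holds). Time passes only in rows, so rows that do not move let the fingers close, or fill a call up. It gives the time, the measured TCP pose, the force, the opening and the grip force at its end, in the units of the state.
- r.get_state(): the state, without advancing time (a new reading comes with each control period).
- r.camera(name): name is "scene" or "top" or "wrist"; returns a dict with "img" (420x560x3 uint8, blue, green, red), "range_z" (420x560 float32, m along the optical axis (not along the pixel's ray), 0 where there is no reading), "vfov" (degrees; the focal length in pixels is half the picture's height over the tangent of half this angle, whatever the lens; pixels are square), "cx", "cy" (the principal point, pixels), "R" (3x3) and "t" (3): a world point X has camera coordinates R X + t. Camera axes: x right, y down, z forward; pixel columns grow to the right and rows downward; lengths in m; the calibration is good to about 2 mm. A picture is of the moment at which its call begins.
- r.hand_in(): hands the job in; it is judged then, once.
The state is a dict: "time": time; "joint_pos": joint angles; "dq": joint speeds; "tau": joint torques, N m; "eef_pos": TCP position; "tool_rot": TCP orientation; "wrist_force": force on the tool from outside, world axes, zero at the start; "ft_torque": the same for the moment, N m; "finger_gap": finger opening in m; "gripper_force": force on a finger pad.
Only numpy, scipy, OpenCV 4.12 (cv2) and the standard library are available. Lean on these libraries where they do the work, as an engineer would, in place of code of your own. Each camera call takes 0.05 s, during which the arm holds its last target. There are 200 camera calls.

TASK

Shut the vacuum pump down with the fingertips: first press the stop button on top of the pump control box fully in and let it go, then reach down through the guard window over the vent paddle, press the paddle fully down so that it stays down, and come back out. Do not touch the guard frame or its box, do not turn the stopcock under the other window, and leave the bottle, beaker and flask where they stand.

Things in the scene. Friction and masses are not known exactly. Their poses are not given: they have to be found in the camera images.
- stop_top (a point): centre of the top face of the stop button: a round dark grey push button of 36 mm diameter in a black collar on top of the pump control box; the only button in the scene. Its x axis is the control box's. The button pushes straight down.
- stop (a joint): travel of the stop button, m: 0 out, 0.006 fully in; a spring (about 5 N when fully in) brings it back out.
- pod: pump control box, white, fixed, 120 x 100 x 85 mm high (x, y, z), stands on one side of the vent station or the other (left or right varies); origin at the centre of its underside.
- station: vent station, fixed: white box 134 x 254 x 90 mm high (x, y, z); on corner posts above it a level aluminium guard plate 130 x 252 mm, 5 mm thick, top 150 mm above the table, underside 55 mm above the box. Its two windows, 80 mm (x) by 101 mm (y), are centred 62.5 mm either side of the origin along y. Vent paddle under one, stopcock under the other. Origin: centre of its underside.
- vent_window (a point): centre of the guard window over the vent paddle, level with the top of the guard plate; x and y axes parallel to the station's (window 80 mm along x, 101 mm along y).
- paddle_pad (a point): pressing point, on top of the vent paddle's flat black pad (42 mm along x, 36 mm along y), straight below the window centre: about 20 mm below the guard plate's top when up, 15 mm lower (35 mm below the top) when fully down. The hinge line is 45 mm from it towards the station's +x; the pad end points to -x.
- vent_paddle (a joint): vent paddle angle, rad: 0 up (sloping up 0.17 rad towards its free end), 0.34 fully down on its stop (sloping down); starts between 0 and 0.05. The hinge is stiff: it takes about 4 N on the pad to move it and it stays where it is left.
- cock_end (a point): end of the black T-bar (52 mm long, 11 mm wide) of the stopcock under the other window, on its upper face, 18 mm below the guard plate's top; the bar turns about the upright axis through that window's centre. Leave it alone.
- bottle: amber glass bottle, loose, 60 mm diameter, 150 mm high, stands on the side of the station away from the control box; origin at the centre of its underside. Leave it.
- beaker: glass beaker, loose, 68 mm diameter, 85 mm high, stands just behind the station (its +x side); origin at the centre of its underside. Leave it.
- flask: conical glass flask, loose, 74 mm diameter at the foot, 104 mm high, stands just behind the station (its +x side); origin at the centre of its underside. Leave it.

How it is judged:
On the way, in this order (a step that is already met when the one before it is completed fails the run):
1. the stop button is pressed fully in with the fingers while the vent paddle is still up (value of joint stop above 0.0048 m and value of joint vent_paddle below 0.12 rad and contact force between the fingers and stop above 0.5 N), for 0.05 s.
2. the stop button is out again and the vent paddle is pressed fully down with the fingers (value of joint stop below 0.0015 m and value of joint vent_paddle above 0.28 rad and contact force between the fingers and vent_paddle above 0.5 N), for 0.1 s.
At the end, for the whole second after the job is handed in: The vent paddle stays at more than 0.28 rad (of 0.34), the stop button is out again, the stopcock's bar end has moved less than 8 mm, and bottle, beaker and flask are within 20 mm of where they stood (value of joint vent_paddle above 0.28 rad and value of joint stop below 0.0015 m and distance of cock_end from where it was at the start of the episode below 0.008 m and distance of each of bottle, beaker, flask from where it was at the start of the episode below 0.02 m); the robot touches nothing.
It fails at once if the robot touches the guard frame, its posts or its box (contact force between any of the fingers, the arm and station above 0.5 N).
It fails at once if the stopcock is turned (distance of cock_end from where it was at the start of the episode above 0.008 m).
It fails at once if the bottle, beaker or flask is lifted, carried or shoved (distance of any of bottle, beaker, flask from where it was at the start of the episode above 0.02 m).
It fails at once if some part of the robot other than the fingers presses the vent paddle (contact force between the arm and vent_paddle above 0.5 N).
It also fails if it takes over 48 s, if anything falls off the work surface, if the arm or the gripper's body presses on something with over 40 N, if the wrist force passes 120 N, or if a joint passes its speed limit or range.

## Working session

There is one attempt and no reset: what is moved stays moved. The work goes in short steps, Python scripts to look and compute and a tool call to move; the robot and the scene stay as the last step left them, time stands still between calls to the robot, and variables do not carry over. Pictures are saved under pics/ and viewed, at most 10 in all, crops included, and the job is handed in when it is done.

Besides the shell and the picture viewer there is one more tool, called after ">>>" by a JSON object that holds its "api" and its "payload", one argument or row to a line. send_rows: Moves the arm, as the interface text tells. Its arguments: {"type":"object","properties":{"series":{"type":"array","items":{"type":"object","properties":{"x":{"type":"number"},"y":{"type":"number"},"z":{"type":"number"},"ax":{"type":"number"},"ay":{"type":"number"},"az":{"type":"number"}}}},"fingers":{"type":"number"},"newtons":{"type":"number"}},"required":["series"]}

```bash
ls; mkdir -p pics; python3 - <<'E'
from rig import r
import cv2,numpy as np
s=r.get_state();print(s['time'],s['eef_pos'],s['tool_rot'],s['finger_gap'])
for n in['scene','top']:
    c=r.camera(n);cv2.imwrite(f'pics/{n}1.png',c['img']);np.savez(f'{n}1.npz',**c)
    print(n,c['vfov'],c['cx'],c['cy'],-c['R'].T@c['t'],c['R'].round(3).tolist())
E
```

```text
pics
0.0 [0.27883328 0.58648353 0.23041924] [-1.33773254e-04  2.20034853e-01  9.75491650e-01 -8.28385124e-04] 0.08527298524072802
scene 47.327430747172606 271.6004847527696 206.7569940109447 [ 0.99922064 -0.55202594  0.78642305] [[0.8, 0.6, -0.015], [0.406, -0.56, -0.722], [-0.442, 0.571, -0.691]]
top 54.20723712476261 273.3731447424814 205.22504763354698 [0.45960569 0.00266254 1.0102931 ] [[0.029, -1.0, -0.0], [-0.995, -0.029, -0.092], [0.092, 0.003, -0.996]]
```

View pics/top1.png

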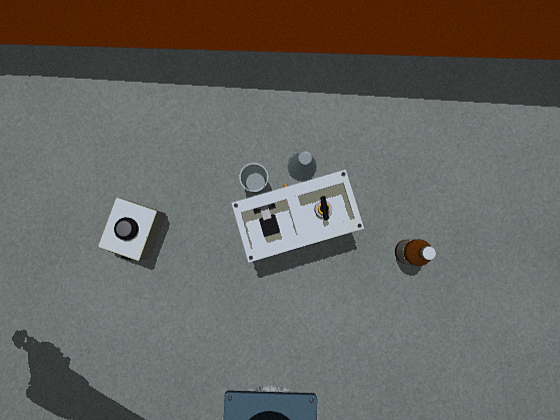

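View pics/scene1.png

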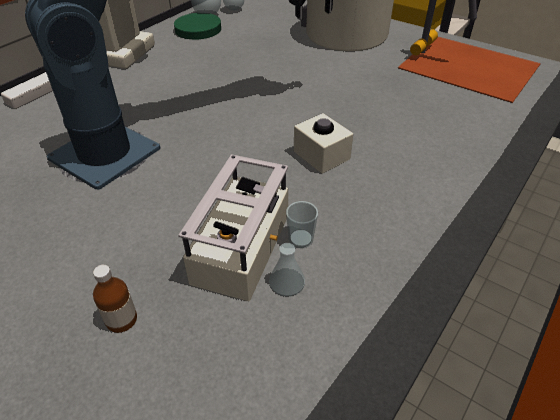

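The top view shows the control box on the left with its button at about (126,229). The guard plate's corners are at about (234,203), (345,170), (363,227) and (249,262). The paddle pad at (269,226) is under the left (+y) window and the stopcock at (324,208) is under the right one. The scene view agrees: button (323,127), plate corners (233,157), (287,168), (248,246), (183,235).

```bash
cat > h.py <<'E'
import numpy as np,cv2
def load(n): return dict(np.load(n+'.npz'))
def ray(c,u,v):
    f=210/np.tan(np.radians(float(c['vfov']))/2)
    d=np.array([(u-c['cx'])/f,(v-c['cy'])/f,1.]);return -c['R'].T@c['t'],c['R'].T@d
def onz(c,u,v,z):
    o,d=ray(c,u,v);return o+d*(z-o[2])/d[2]
def depth(c,u,v):
    o,d=ray(c,u,v);return o+d*float(c['range_z'][int(round(v)),int(round(u))])
def tri(c1,p1,c2,p2):
    o1,d1=ray(c1,*p1);o2,d2=ray(c2,*p2)
    a=np.linalg.lstsq(np.stack([d1,-d2],1),o2-o1,rcond=None)[0]
    A=o1+a[0]*d1;B=o2+a[1]*d2;return (A+B)/2,np.linalg.norm(A-B)
def cloud(c):
    f=210/np.tan(np.radians(float(c['vfov']))/2);v,u=np.mgrid[:420,:560];z=c['range_z']
    P=np.stack([(u-c['cx'])/f*z,(v-c['cy'])/f*z,z],-1);return (P-c['t'])@c['R']
E
python3 - <<'E'
from h import *
t,s=load('top1'),load('scene1')
P=cloud(t);I=t['img'];g=cv2.cvtColor(I,cv2.COLOR_BGR2GRAY)
# plate by height and brightness, in top view
roi=np.zeros(g.shape,bool);roi[160:275,225:370]=1
m=((g>150)&(P[...,2]>.13)&(P[...,2]<.17)&roi).astype(np.uint8)
k=max(cv2.findContours(m,0,1)[0],key=cv2.contourArea);rc=cv2.minAreaRect(k)
print('plate z',np.median(P[m>0][:,2]),rc)
W=np.array([onz(t,u,v,.15) for u,v in cv2.boxPoints(rc)]);print(W.round(4),W.mean(0))
print([np.linalg.norm(W[i]-W[i-1]).round(4) for i in range(4)])
# windows: holes
ks,h=cv2.findContours(m,cv2.RETR_CCOMP,1)
for q,hh in zip(ks,h[0]):
    if hh[3]>=0 and cv2.contourArea(q)>200:
        b=cv2.minAreaRect(q);print('hole',b,onz(t,*b[0],.15))
# button
roi[:]=0;roi[190:270,90:165]=1
bm=((g<75)&(P[...,2]>.08)&roi).astype(np.uint8)
k=max(cv2.findContours(bm,0,1)[0],key=cv2.contourArea);e=cv2.minEnclosingCircle(k);print('btn dark',e,depth(t,*e[0]),onz(t,*e[0],.1))
wm=((g>150)&roi).astype(np.uint8);k=max(cv2.findContours(wm,0,1)[0],key=cv2.contourArea);b=cv2.minAreaRect(k)
print('pod',b,[onz(t,u,v,.085).round(3).tolist() for u,v in cv2.boxPoints(b)])
for p in [(233,157),(287,168),(248,246),(183,235)]: print('sc plate',onz(s,*p,.15).round(4))
for a,b in [((234,203),(233,157)),((345,170),(248,246)),((363,227),(183,235)),((126,229),(323,126))]:print(tri(t,a,s,b))
pad=(g<50);r2=np.zeros_like(pad);r2[210:245,255:285]=1
ys,xs=np.where(pad&r2);print('pad',xs.mean(),ys.mean(),onz(t,xs.mean(),ys.mean(),.13),np.median(P[pad&r2][:,2]))
crop=np.hstack([cv2.resize(t['img'][180:280,85:165],None,fx=5,fy=5,interpolation=0),cv2.resize(s['img'][100:180,280:360],(400,500),interpolation=0)])
cv2.imwrite('pics/crop.png',crop)
E
```

```text
plate z 0.14997074527238002 ((297.16558837890625, 215.363037109375), (61.625118255615234, 120.31571960449219), 73.61045837402344)
[[ 0.5417  0.095   0.15  ]
 [ 0.6212 -0.1472  0.15  ]
 [ 0.4969 -0.1852  0.15  ]
 [ 0.4193  0.054   0.15  ]] [ 0.51977397 -0.04585032  0.15      ]
[np.float64(0.129), np.float64(0.2549), np.float64(0.13), np.float64(0.2515)]
hole ((268.5939636230469, 223.619384765625), (40.34978103637695, 50.564205169677734), 73.61045837402344) [0.50011572 0.01394721 0.15      ]
hole ((326.1147155761719, 206.71560668945312), (40.324485778808594, 50.76479721069336), 73.3007583618164) [ 0.53923347 -0.10599474  0.15      ]
btn dark ((126.0, 228.5), 12.093486785888672) [0.4822122  0.32761098 0.10716851] [0.48239164 0.33019024 0.1       ]
pod ((126.91568756103516, 228.7334442138672), (42.821327209472656, 53.16741943359375), 19.855213165283203) [[0.441, 0.396, 0.085], [0.555, 0.363, 0.085], [0.524, 0.27, 0.085], [0.411, 0.304, 0.085]]
sc plate [0.4314 0.0491 0.15  ]
sc plate [0.5477 0.0868 0.15  ]
sc plate [ 0.6186 -0.1311  0.15  ]
sc plate [ 0.5064 -0.1801  0.15  ]
(array([0.50355811, 0.04458944, 0.20151038]), np.float64(0.10026861024305672))
(array([ 0.6204512 , -0.14004332,  0.15860433]), np.float64(0.009312355800905921))
(array([ 0.50169136, -0.18147136,  0.1479801 ]), np.float64(0.008039104344215007))
(array([0.48231519, 0.33364291, 0.09244226]), np.float64(0.0022636994219670695))
pad 268.50689655172414 225.0 [0.49809158 0.01430623 0.13      ] 0.13236988447784648
```

View pics/crop.png

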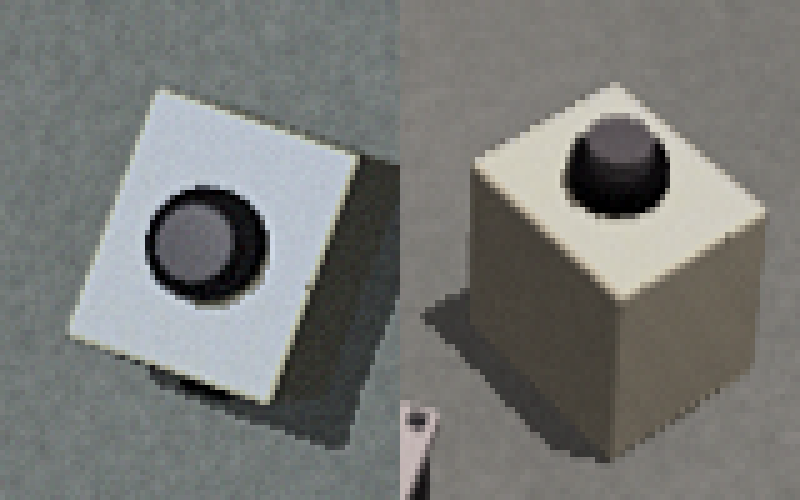

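The crop shows the lighter grey top face of the button offset from its black collar. It is at about (123.6,228.4) in the top view and (324.4,122.9) in the scene view.

```bash
python3 - <<'E'
from h import *
t,s=load('top1'),load('scene1')
print(tri(t,(123.1,227.9),s,(323.9,122.4)),depth(t,123,228),depth(s,324,122))
P=cloud(s);g=cv2.cvtColor(s['img'],cv2.COLOR_BGR2GRAY)
# plate height mask in scene
roi=np.zeros(g.shape,bool);roi[150:250,175:295]=1
m=((abs(P[...,2]-.15)<.012)&roi&(g>110)).astype(np.uint8)
k=max(cv2.findContours(m,0,1)[0],key=cv2.contourArea)
W=np.array([onz(s,*q[0],.15)[:2] for q in k],np.float32);b=cv2.minAreaRect(W);print('plate scene',b)
ks,h=cv2.findContours(m,cv2.RETR_CCOMP,1)
for q,hh in zip(ks,h[0]):
    if hh[3]>=0 and cv2.contourArea(q)>100:
        print('hole',cv2.minAreaRect(np.array([onz(s,*x[0],.15)[:2] for x in q],np.float32)))
t2=cloud(t);gt=cv2.cvtColor(t['img'],cv2.COLOR_BGR2GRAY);roi[:]=0;roi[160:275,225:370]=1
m=((abs(t2[...,2]-.15)<.015)&roi&(gt>150)).astype(np.uint8);k=max(cv2.findContours(m,0,1)[0],key=cv2.contourArea)
print('plate top',cv2.minAreaRect(np.array([onz(t,*q[0],.15)[:2] for q in k],np.float32)))
for n,(u0,u1,v0,v1) in dict(pad=(255,285,212,240)).items():
    for v in range(v0,v1,3): print(v,gt[v,262:278:3],t2[v,262:278:3,2].round(3))
for n,p in dict(beaker=(254,170),flask=(305,158),bottle=(428,253)).items():print(n,depth(t,*p))
E
```

```text
(array([0.48372121, 0.33593116, 0.10277691]), np.float64(0.0007046673371557713)) [0.48315558 0.33483572 0.10564025] [0.48670564 0.33181138 0.10747121]
plate scene ((0.5210895538330078, -0.045368507504463196), (0.13057458400726318, 0.25253209471702576), 18.08153533935547)
hole ((0.5405173301696777, -0.10445508360862732), (0.08267761766910553, 0.10464978963136673), 18.031967163085938)
hole ((0.5009704232215881, 0.013991907238960266), (0.08458791673183441, 0.10532321035861969), 18.062097549438477)
plate top ((0.5195083618164062, -0.045650631189346313), (0.12950114905834198, 0.25176334381103516), 18.053062438964844)
212 [177 166 172 121 117 146] [0.127 0.128 0.126 0.091 0.089 0.088]
215 [156 163 174   0  14 196] [0.129 0.128 0.128 0.129 0.129 0.09 ]
218 [ 35 179 164  44  15 205] [0.129 0.128 0.128 0.13  0.13  0.091]
221 [ 28  22  26  25  26 198] [0.131 0.13  0.132 0.134 0.131 0.09 ]
224 [25 24 24 34 30 41] [0.131 0.132 0.133 0.133 0.129 0.133]
227 [19 25 28 30 28 15] [0.13  0.129 0.131 0.132 0.135 0.132]
230 [36 32 32 26 25 25] [0.133 0.133 0.135 0.133 0.135 0.132]
233 [207  25  34  17  23  84] [0.087 0.135 0.139 0.134 0.135 0.132]
236 [197  53 116 130 126 122] [0.091 0.134 0.09  0.089 0.088 0.09 ]
239 [192 139 127 121 117 145] [0.086 0.091 0.09  0.087 0.089 0.088]
beaker [0.63408077 0.05465799 0.0316139 ]
flask [ 0.651849   -0.06260208  0.10352053]
bottle [ 0.44868313 -0.31935444  0.15127997]
```

Both views agree: the window centre is at (0.5005, 0.014), the plate top is at z 0.150 and the station is turned 18°. The hole sizes match the text. The button top is at (0.484, 0.335, ~0.104). I'll move above the button with the fingers shut and align the tool's y with the station's y.

>>> {"api": "send_rows", "payload": {
  "series": [
    {"x": 0.0205,"y": -0.025,"z": -0.008,"az": 4.3},
    {"x": 0.0205,"y": -0.025,"z": -0.008,"az": 4.3},
    {"x": 0.0205,"y": -0.025,"z": -0.008,"az": 4.3},
    {"x": 0.0205,"y": -0.025,"z": -0.008,"az": 4.3},
    {"x": 0.0205,"y": -0.025,"z": -0.008,"az": 4.3}
  ],
  "fingers": 0,
  "newtons": 40
}}

```text
invalid input at $.series[0]: expected keys x, y, z, ax, ay, az
```

>>> {"api": "send_rows", "payload": {
  "series": [
    {"x": 0.0205,"y": -0.025,"z": -0.01,"az": 4.3},
    {"x": 0.0205,"y": -0.025,"z": -0.01,"az": 4.3},
    {"x": 0.0205,"y": -0.025,"z": -0.01,"az": 4.3},
    {"x": 0.0205,"y": -0.025,"z": -0.01,"az": 4.3},
    {"x": 0.0205,"y": -0.025,"z": -0.01,"az": 4.3}
  ]
}}

```text
invalid input at $.series[0]: expected keys x, y, z, ax, ay, az
```

>>> {"api": "send_rows", "payload": {
  "series": [
    {},
    {},
    {},
    {},
    {}
  ]
}}

```text
invalid input at $.series[0]: expected keys x, y, z, ax, ay, az
```

```bash
python3 - <<'E'
from rig import r
import cv2,numpy as np
s=r.get_state();print(s['time'],s['eef_pos'],s['tool_rot'],s['finger_gap'],s['joint_pos'],s['wrist_force'])
for n in['scene','top']:
    c=r.camera(n);np.savez(f'{n}2.npz',**c)
    cv2.imwrite(f'pics/{n}2.png',c['img'])
E
```

```text
0.1 [0.27884635 0.58652558 0.23048852] [-1.19967915e-04  2.20048964e-01  9.75488517e-01 -7.69892555e-04] 0.08505685389815848 [-1.1932115   0.53710944 -0.00445192  1.53877356  0.00259583  1.0672738
 -0.07122576] [0.74483693 0.2660892  0.1449985 ]
```

View pics/scene2.png

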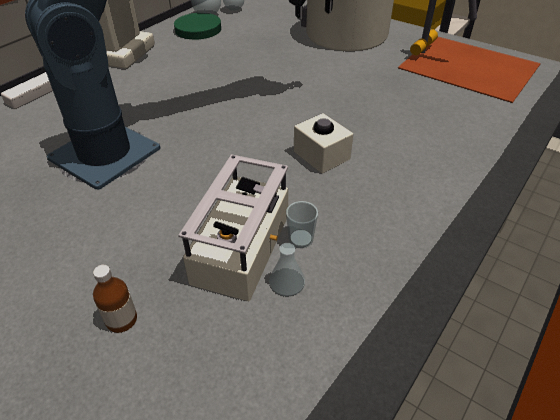

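The calls were refused because every key has to be given. Nothing moved, and the picture is the same as before.

>>> {"api": "send_rows", "payload": {
  "series": [
    {"x": 0.0205,"y": -0.025,"z": -0.008,"ax": 0,"ay": 0,"az": 4.3},
    {"x": 0.0205,"y": -0.025,"z": -0.008,"ax": 0,"ay": 0,"az": 4.3},
    {"x": 0.0205,"y": -0.025,"z": -0.008,"ax": 0,"ay": 0,"az": 4.3},
    {"x": 0.0205,"y": -0.025,"z": -0.008,"ax": 0,"ay": 0,"az": 4.3},
    {"x": 0.0205,"y": -0.025,"z": -0.008,"ax": 0,"ay": 0,"az": 4.3}
  ],
  "fingers": 0,
  "newtons": 40
}}

```text
time: 0.82
eef_pos: [0.3822, 0.4611, 0.1909]
tool_rot: [-0.0, 0.033, 0.999, -0.0]
wrist_force: [0.7, -0.0, -0.3]
finger_gap: -0.0
gripper_force: 0.0
```

>>> {"api": "send_rows", "payload": {
  "series": [
    {"x": 0.0205,"y": -0.025,"z": -0.01,"ax": 0,"ay": 0,"az": 4.3},
    {"x": 0.0205,"y": -0.025,"z": -0.01,"ax": 0,"ay": 0,"az": 4.3},
    {"x": 0.0205,"y": -0.025,"z": -0.01,"ax": 0,"ay": 0,"az": 4.3},
    {"x": 0.0205,"y": -0.025,"z": -0.01,"ax": 0,"ay": 0,"az": 4.3},
    {"x": 0.0205,"y": -0.025,"z": -0.01,"ax": 0,"ay": 0,"az": 4.3}
  ]
}}

```text
time: 1.45
eef_pos: [0.4847, 0.3361, 0.1409]
tool_rot: [-0.0, -0.154, 0.988, -0.0]
wrist_force: [-0.3, 0.3, 0.7]
finger_gap: -0.0001
gripper_force: 0.0
```

>>> {"api": "send_rows", "payload": {
  "series": [
    {"x": 0,"y": 0,"z": 0,"ax": 0,"ay": 0,"az": 0},
    {"x": 0,"y": 0,"z": 0,"ax": 0,"ay": 0,"az": 0},
    {"x": 0,"y": 0,"z": 0,"ax": 0,"ay": 0,"az": 0},
    {"x": 0,"y": 0,"z": 0,"ax": 0,"ay": 0,"az": 0},
    {"x": 0,"y": 0,"z": 0,"ax": 0,"ay": 0,"az": 0}
  ]
}}

```text
time: 2.08
eef_pos: [0.4838, 0.3375, 0.1414]
tool_rot: [0.0, -0.153, 0.988, 0.0]
wrist_force: [0.1, 0.5, 0.3]
finger_gap: -0.0002
gripper_force: 0.0
```

```bash
python3 - <<'E'
from rig import r
import cv2,numpy as np
s=r.get_state();print(s['time'],s['eef_pos'],s['tool_rot'],s['finger_gap'],s['joint_pos'],s['wrist_force'])
a=[]
for n in['scene','wrist']:
    c=r.camera(n);np.savez(f'{n}3.npz',**c)
    a.append(cv2.resize(c['img'],(400,300)))
cv2.imwrite('pics/3.png',np.hstack(a))
E
```

```text
2.075 [0.48380848 0.33752394 0.14143241] [ 9.70303949e-05 -1.53142467e-01  9.88204112e-01  9.16138123e-05] -0.00015245006621519033 [-0.59224986  0.5478656  -0.12543737  1.7685173   0.08831496  0.83039398
  1.11916761] [0.10493677 0.48551667 0.25053723]
```

View pics/3.png

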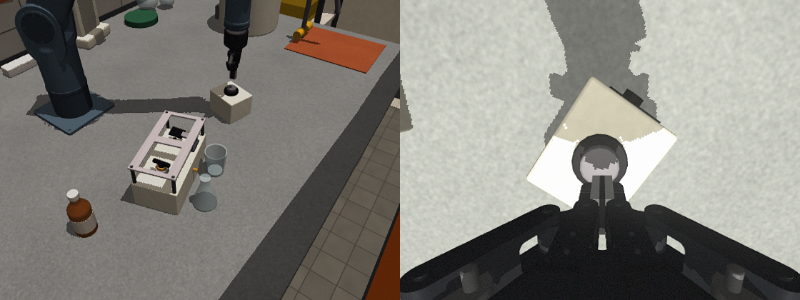

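The shut fingertips are over the button (scene (233,85), wrist (602,165)). Now I'll press it.

>>> {"api": "send_rows", "payload": {
  "series": [
    {"x": 0,"y": -0.001,"z": -0.015,"ax": 0,"ay": 0,"az": 0},
    {"x": 0,"y": 0,"z": -0.014,"ax": 0,"ay": 0,"az": 0},
    {"x": 0,"y": 0,"z": -0.006,"ax": 0,"ay": 0,"az": 0},
    {"x": 0,"y": 0,"z": -0.004,"ax": 0,"ay": 0,"az": 0},
    {"x": 0,"y": 0,"z": -0.004,"ax": 0,"ay": 0,"az": 0}
  ]
}}

```text
time: 2.8
eef_pos: [0.4837, 0.3356, 0.1003]
tool_rot: [-0.001, -0.153, 0.988, -0.001]
wrist_force: [-12.4, -10.8, 46.5]
finger_gap: 0.0002
gripper_force: 22.9
```

```bash
python3 - <<'E'
import numpy as np,cv2
c=np.load('scene3.npz')['img'][0:150,265:385];cv2.imwrite('pics/z.png',cv2.resize(c,None,fx=4,fy=4,interpolation=2))
E
```

```text
(no output)
```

View pics/z.png

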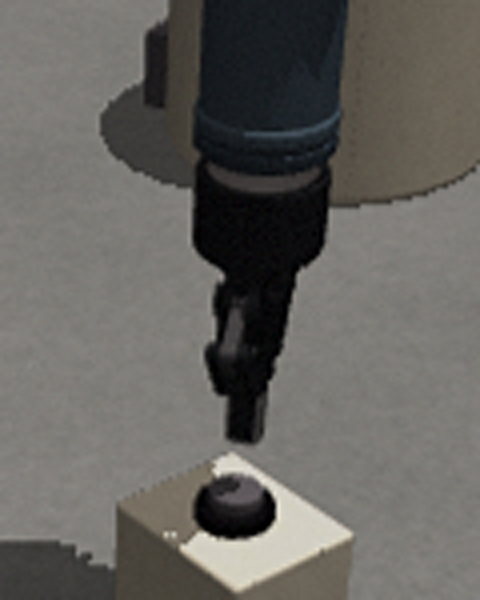

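The button is bottomed at z about 0.100 with 46 N. The crop confirms the tips were centred on it before the press. Next I'll release and rise, then use the wrist depth to check how wide the fingers are above the tips.

>>> {"api": "send_rows", "payload": {
  "series": [
    {"x": 0,"y": 0,"z": 0.002,"ax": 0,"ay": 0,"az": 0},
    {"x": 0,"y": 0,"z": 0.015,"ax": 0,"ay": 0,"az": 0},
    {"x": 0,"y": 0,"z": 0.04,"ax": 0,"ay": 0,"az": 0},
    {"x": 0,"y": 0,"z": 0.05,"ax": 0,"ay": 0,"az": 0},
    {"x": 0,"y": 0,"z": 0.04,"ax": 0,"ay": 0,"az": 0}
  ]
}}

```text
time: 3.42
eef_pos: [0.4847, 0.3366, 0.2482]
tool_rot: [0.001, -0.153, 0.988, 0.001]
wrist_force: [0.1, -0.1, -0.7]
finger_gap: -0.0001
gripper_force: 0.0
```

```bash
python3 - <<'E'
from rig import r
from h import *
from scipy.spatial.transform import Rotation as R
s=r.get_state();w=s['tool_rot'];p=s['eef_pos'];print(s['time'],p,w,s['wrist_force'])
c=r.camera('wrist');Q=R.from_quat([w[1],w[2],w[3],w[0]]).as_matrix()
P=((cloud(c)-p)@Q)[c['range_z']>0]
for a in range(-90,0,10):
    q=P[(P[:,2]>=a)&(P[:,2]<a+10)] if 0 else P[(P[:,2]>=a/1e3)&(P[:,2]<(a+10)/1e3)&(abs(P[:,:2])<.1).all(1)]
    if len(q): print(a,len(q),q[:,:2].min(0).round(3),q[:,:2].max(0).round(3))
E
```

```text
3.425 [0.48468674 0.33656843 0.2481646 ] [ 1.23884728e-03 -1.52780209e-01  9.88259128e-01  7.54488624e-04] [ 0.06574015 -0.08169496 -0.66279995]
-90 16937 [-0.001 -0.062] [0.019 0.062]
-80 11282 [-0.007 -0.057] [0.019 0.057]
-70 5174 [-0.008 -0.049] [0.018 0.049]
-60 5892 [-0.009 -0.041] [0.015 0.041]
-50 2124 [-0.012 -0.033] [0.015 0.033]
-40 818 [-0.011 -0.014] [0.013 0.016]
-30 644 [ 0.007 -0.014] [0.012 0.013]
-20 545 [ 0.007 -0.014] [0.012 0.013]
-10 196 [ 0.007 -0.012] [0.012 0.012]
```

At the plate's height the fingers are within ±16 mm, so there is ample clearance. I'll move over the window, aiming 4 mm towards the pad's free end.

>>> {"api": "send_rows", "payload": {
  "series": [
    {"x": 0.001,"y": -0.03,"z": 0,"ax": 0,"ay": 0,"az": 0},
    {"x": 0.001,"y": -0.035,"z": 0,"ax": 0,"ay": 0,"az": 0},
    {"x": 0.001,"y": -0.035,"z": 0,"ax": 0,"ay": 0,"az": 0},
    {"x": 0.001,"y": -0.035,"z": 0,"ax": 0,"ay": 0,"az": 0},
    {"x": 0.001,"y": -0.035,"z": 0,"ax": 0,"ay": 0,"az": 0}
  ]
}}

```text
time: 4.1
eef_pos: [0.4895, 0.1651, 0.2459]
tool_rot: [0.001, -0.153, 0.988, 0.0]
wrist_force: [-0.0, -0.4, 0.0]
finger_gap: -0.0001
gripper_force: 0.0
```

>>> {"api": "send_rows", "payload": {
  "series": [
    {"x": 0.002,"y": -0.035,"z": 0,"ax": 0,"ay": 0,"az": 0},
    {"x": 0.002,"y": -0.035,"z": 0,"ax": 0,"ay": 0,"az": 0},
    {"x": 0.002,"y": -0.035,"z": 0,"ax": 0,"ay": 0,"az": 0},
    {"x": 0.001,"y": -0.03,"z": 0,"ax": 0,"ay": 0,"az": 0},
    {"x": 0,"y": -0.018,"z": 0,"ax": 0,"ay": 0,"az": 0}
  ]
}}

```text
time: 4.72
eef_pos: [0.4965, 0.0113, 0.2458]
tool_rot: [0.001, -0.152, 0.988, -0.0]
wrist_force: [0.4, 0.2, 0.2]
finger_gap: 0.0001
gripper_force: 0.0
```

>>> {"api": "send_rows", "payload": {
  "series": [
    {"x": 0,"y": 0,"z": -0.02,"ax": 0,"ay": 0,"az": 0},
    {"x": 0,"y": 0,"z": -0.02,"ax": 0,"ay": 0,"az": 0},
    {"x": 0,"y": 0,"z": -0.02,"ax": 0,"ay": 0,"az": 0},
    {"x": 0,"y": 0,"z": 0,"ax": 0,"ay": 0,"az": 0},
    {"x": 0,"y": 0,"z": 0,"ax": 0,"ay": 0,"az": 0}
  ]
}}

```text
time: 5.35
eef_pos: [0.4968, 0.0131, 0.1862]
tool_rot: [0.001, -0.153, 0.988, -0.0]
wrist_force: [0.0, -0.4, 0.6]
finger_gap: 0.0002
gripper_force: 0.0
```

```bash
python3 - <<'E'
from rig import r
import cv2,numpy as np
s=r.get_state();print(s['time'],s['eef_pos'],s['tool_rot'],s['wrist_force'])
a=[]
for n in['scene','wrist']:
    c=r.camera(n);I=c['img'];I=I[90:300,130:410] if n=='scene' else I
    a.append(cv2.resize(I,(400,300)))
cv2.imwrite('pics/4.png',np.hstack(a))
E
```

```text
5.35 [0.4967919  0.01314634 0.18619265] [ 7.78861359e-04 -1.52790442e-01  9.88258303e-01 -8.88494590e-06] [ 0.04109333 -0.43944771  0.55851748]
```

View pics/4.png

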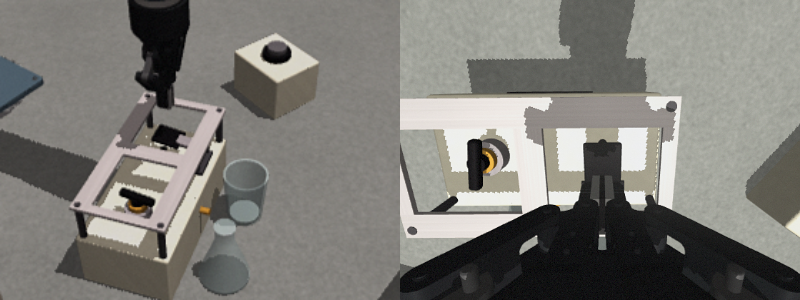

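The tips hang over the window with the pad directly below (wrist view about (603,160)), and the button is out again. I'll press down.

>>> {"api": "send_rows", "payload": {
  "series": [
    {"x": 0,"y": 0,"z": -0.025,"ax": 0,"ay": 0,"az": 0},
    {"x": 0,"y": 0,"z": -0.02,"ax": 0,"ay": 0,"az": 0},
    {"x": 0,"y": 0,"z": -0.01,"ax": 0,"ay": 0,"az": 0},
    {"x": 0,"y": 0,"z": -0.006,"ax": 0,"ay": 0,"az": 0},
    {"x": 0,"y": 0,"z": -0.005,"ax": 0,"ay": 0,"az": 0}
  ]
}}

```text
time: 6.08
eef_pos: [0.4959, 0.0129, 0.1195]
tool_rot: [-0.0, -0.153, 0.988, -0.0]
wrist_force: [-3.3, -0.2, 5.1]
finger_gap: -0.0002
gripper_force: 2.6
```

>>> {"api": "send_rows", "payload": {
  "series": [
    {"x": 0,"y": 0,"z": -0.002,"ax": 0,"ay": 0,"az": 0},
    {"x": 0,"y": 0,"z": -0.002,"ax": 0,"ay": 0,"az": 0},
    {"x": 0,"y": 0,"z": -0.001,"ax": 0,"ay": 0,"az": 0},
    {"x": 0,"y": 0,"z": -0.001,"ax": 0,"ay": 0,"az": 0},
    {"x": 0,"y": 0,"z": 0,"ax": 0,"ay": 0,"az": 0}
  ]
}}

```text
time: 6.7
eef_pos: [0.4963, 0.0129, 0.1164]
tool_rot: [0.0, -0.153, 0.988, -0.0]
wrist_force: [-15.8, -0.8, 41.0]
finger_gap: 0.0003
gripper_force: 21.0
```

The paddle is on its stop at 41 N and z 0.116, as expected. Coming back out.

>>> {"api": "send_rows", "payload": {
  "series": [
    {"x": 0,"y": 0,"z": 0.004,"ax": 0,"ay": 0,"az": 0},
    {"x": 0,"y": 0,"z": 0.02,"ax": 0,"ay": 0,"az": 0},
    {"x": 0,"y": 0,"z": 0.04,"ax": 0,"ay": 0,"az": 0},
    {"x": 0,"y": 0,"z": 0.05,"ax": 0,"ay": 0,"az": 0},
    {"x": 0,"y": 0,"z": 0.05,"ax": 0,"ay": 0,"az": 0}
  ]
}}

```text
time: 7.32
eef_pos: [0.4968, 0.0132, 0.2793]
tool_rot: [0.001, -0.153, 0.988, -0.0]
wrist_force: [0.7, 0.8, -0.9]
finger_gap: 0.0004
gripper_force: 0.0
```

>>> {"api": "send_rows", "payload": {
  "series": [
    {"x": -0.03,"y": 0.05,"z": 0,"ax": 0,"ay": 0,"az": 0},
    {"x": -0.02,"y": 0.06,"z": 0,"ax": 0,"ay": 0,"az": 0},
    {"x": 0,"y": 0.05,"z": 0,"ax": 0,"ay": 0,"az": 0},
    {"x": 0,"y": 0,"z": 0,"ax": 0,"ay": 0,"az": 0},
    {"x": 0,"y": 0,"z": 0,"ax": 0,"ay": 0,"az": 0}
  ]
}}

```text
time: 7.95
eef_pos: [0.4469, 0.1719, 0.2774]
tool_rot: [0.001, -0.153, 0.988, -0.0]
wrist_force: [0.5, -0.7, -0.0]
finger_gap: -0.0
gripper_force: 0.0
```

```bash
python3 - <<'E'
from rig import r
from h import *
s=r.get_state();print(s['time'],s['eef_pos'],s['wrist_force'])
t,n=r.camera('top'),r.camera('scene');P=cloud(t);g=cv2.cvtColor(t['img'],cv2.COLOR_BGR2GRAY)
for v in range(212,240,3): print(v,g[v,262:278:3],P[v,262:278:3,2].round(3))
cv2.imwrite('pics/5.png',np.hstack([cv2.resize(t['img'][140:280,80:450],(400,300)),cv2.resize(n['img'][90:300,130:410],(400,300))]))
E
```

```text
7.95 [0.44689088 0.17185397 0.27738962] [ 0.51924549 -0.71414476 -0.02716686]
212 [171 155 162 139 136 166] [0.12  0.12  0.123 0.088 0.089 0.087]
215 [149 154 163  77  24 218] [0.123 0.121 0.122 0.117 0.12  0.091]
218 [ 24 165 168 110   6 221] [0.12  0.12  0.118 0.118 0.121 0.09 ]
221 [ 17   5  15  12  21 230] [0.121 0.121 0.118 0.122 0.118 0.091]
224 [16 17 16 14  8 68] [0.121 0.12  0.114 0.12  0.118 0.115]
227 [ 0 19 14 19 23 20] [0.116 0.119 0.116 0.116 0.112 0.116]
230 [91 10 18 16 22 15] [0.112 0.115 0.114 0.112 0.114 0.114]
233 [222  13  10   5  29  94] [0.092 0.116 0.112 0.115 0.111 0.111]
236 [215  38  94 142 140 167] [0.09  0.113 0.089 0.09  0.092 0.089]
239 [214 158 170 219 213 211] [0.091 0.091 0.091 0.089 0.092 0.089]
```

View pics/5.png

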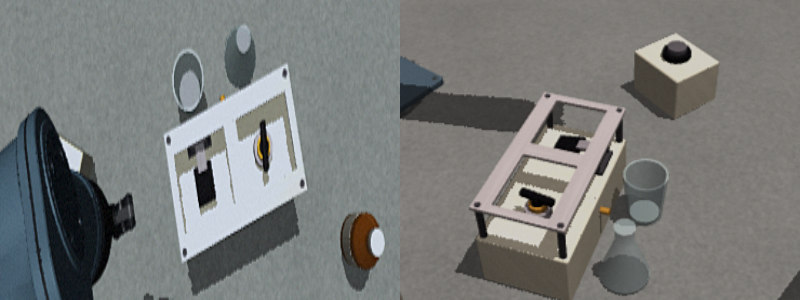

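The pad is now about 15 mm lower and slopes down towards its free end, so it is fully down. The stopcock, bottle, beaker and flask are where they were, and the arm is clear.

```bash
python3 -c "
from rig import r
print(r.hand_in())"
```

```text
the job is handed in; nothing more can be done
None
```

The job is handed in: the stop button was pressed fully in and let go, the vent paddle was pressed fully down and stayed down, and the arm came back out clear of everything; the hand-in returned no verdict.

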